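# Snap the notions box lid shut all round

### The job

The lid of the blue sewing-notions box is only loosely on: press down every section of its rim that still stands up, until all four sections are snapped shut. Leave the box standing where it is, without picking it up, tipping it or shoving it along, and leave the thread spool, scissors, phone and jar alone.

Things in the scene. Friction and masses are not known exactly. Their poses are not given: they have to be found in the camera images.
- box: Blue plastic sewing-notions box, 190 (its x) x 140 (its y) mm, about 1 kg, standing loose on the table. Origin: centre of its underside; z up. White lid: fixed centre panel and corner pieces with tops 72 mm up, and along each side a separate rim section hinged on the panel, with an orange finger rib. Unlatched, a section slopes up and outwards by 0.3 rad, outer edge about 10 mm high; shut, it lies flat.
- far_rib (a point): Centre of the top of the orange rib (65 mm long, 10 wide, along the box's y axis) of the rim section (75 x 33 mm) on the box's +x side; moves with the section, 22 mm out from its hinge. When shut it lies 77 mm above the table and 86 mm from the box's centre line; unlatched about 6 mm higher.
- left_rib (a point): Centre of the top of the orange rib (115 mm long, 10 wide, along the box's x axis) of the rim section (125 x 33 mm) on the box's +y side; moves with the section, 22 mm out from its hinge. When shut it lies 77 mm above the table and 61 mm from the box's centre line; unlatched about 6 mm higher.
- near_rib (a point): Centre of the top of the orange rib (65 mm long, 10 wide, along the box's y axis) of the rim section (75 x 33 mm) on the box's -x side; moves with the section, 22 mm out from its hinge. When shut it lies 77 mm above the table and 86 mm from the box's centre line; unlatched about 6 mm higher.
- right_rib (a point): Centre of the top of the orange rib (115 mm long, 10 wide, along the box's x axis) of the rim section (125 x 33 mm) on the box's -y side; moves with the section, 22 mm out from its hinge. When shut it lies 77 mm above the table and 61 mm from the box's centre line; unlatched about 6 mm higher.
- far (a joint): Angle of the rim section on the box's +x side, rad: 0 standing up unlatched, 0.30 snapped shut. Pressed down on its rib it resists with 7 to 10 N, gives way at about 0.18 and snaps shut by itself against a firm stop; let go earlier, it springs up again. May be unlatched or already shut at the start.
- left (a joint): Angle of the rim section on the box's +y side, rad: 0 standing up unlatched, 0.30 snapped shut. Pressed down on its rib it resists with 7 to 10 N, gives way at about 0.18 and snaps shut by itself against a firm stop; let go earlier, it springs up again. Always unlatched at the start.
- near (a joint): Angle of the rim section on the box's -x side, rad: 0 standing up unlatched, 0.30 snapped shut. Pressed down on its rib it resists with 7 to 10 N, gives way at about 0.18 and snaps shut by itself against a firm stop; let go earlier, it springs up again. Always unlatched at the start.
- right (a joint): Angle of the rim section on the box's -y side, rad: 0 standing up unlatched, 0.30 snapped shut. Pressed down on its rib it resists with 7 to 10 N, gives way at about 0.18 and snaps shut by itself against a firm stop; let go earlier, it springs up again. May be unlatched or already shut at the start.
- spool_mid (a point): Yellow thread spool standing beside the box, 42 mm diameter, 60 mm tall; point at its centre, half-way up. To be left alone.
- scissors: Scissors with black handles lying flat beside the box, about 155 mm long, 80 mm wide, 12 mm high; origin on the underside near the pivot, blades along its x. To be left alone.
- phone: Black phone lying flat, 150 (its x) x 72 x 9 mm; origin: centre of its underside. To be left alone.
- jar_mid (a point): Small glass jar with a red cap, 52 mm diameter, 70 mm tall; point at its centre, half-way up. To be left alone.
Not all that is in view belongs to the job. What is shaped like the box but black or red is not meant.

How it is judged:
At the end, for the whole second after the job is handed in: All four rim sections are snapped shut (each joint above 0.27 rad of 0.30), and the box stands upright (within 0.05 rad), at rest, within 40 mm of where it started (value of joint each of far, left, near, right above 0.27 rad and distance of box from where it was at the start of the episode below 0.04 m and angle between box's own z axis and vertical below 0.05 rad and linear speed of box below 0.02 m/s); the robot touches nothing.
It fails at once if the box is picked up (more than 15 mm off the table) (height (world z) of box above 0.015 m).
It fails at once if the box is tipped by more than 0.15 rad (angle between box's own z axis and vertical above 0.15 rad).
It fails at once if the box is shoved more than 40 mm from its place (distance of box from where it was at the start of the episode above 0.04 m).
It fails at once if the thread spool, scissors, phone or jar is moved by more than 20 mm (distance of any of spool_mid, scissors, phone, jar_mid from where it was at the start of the episode above 0.02 m).
It also fails if it takes over 48 s, if anything falls off the work surface, if the arm or the gripper's body presses on something with over 40 N, if the wrist force passes 120 N, or if a joint passes its speed limit or range.

### The arm

A 6-joint arm with a two-finger parallel gripper is mounted at the origin on the work surface. World frame = base frame: x ahead of the robot, y to its left, z up, the work surface at z = 0. Lengths are in m, angles in rad, forces in N, time in s.
With the tool pointing down it reaches from about 0.375 to 0.925 m from the base axis. Payload 5.7 kg.
Tool frame: the origin (TCP) lies on the centre line of the jaws, within the pads' length; the fingertips stand 19 mm ahead of it and the grasp point (between the pads) is the TCP (r.nose_length is the distance from the TCP to the fingertips, in m); z points along the fingers, y is the line along which they close (so a half turn about z gives the same grasp; the last joint's range is limited). The gripper opens to 85 mm and grips with 20 to 120 N. Pads are 22 mm wide; open, the fingers measure 114 mm over their backs; the gripper's body (76 mm by 85 mm) begins 54 mm behind the grasp point. The pads swing forward as they close: fully open they stand 13 mm farther back than shut.
Start: joints at [0.989, 0.359, 1.51, -0, 1.272, -0.115], TCP at [0.27, 0.536, 0.25] pointing down, gripper open.
Joint ranges: [-2.97, 2.97], [-1.01, 2.36], [0.21, 2.38], [-0.96, 4.11], [0.2, 2.71], [-2.98, 2.98]. Speed limits (rad/s): [2.39, 2.39, 3.14, 3.14, 3.14, 3.14].

### API

Orientations are given as a unit quaternion [w, x, y, z].
In Python, from rig import r gives the robot as it stands. The module is installed in compiled form; this text tells all that it offers.
- The arm moves only by the shell command python3 -m creep 'ROWS'. ROWS is JSON, a list of rows, each an object with "claw": the finger opening in m, from 0 to 0.0854; "travel": the shift along the tool's x, y, z in m, a list of three; "roll": the turn about the tool's z in rad. In form: [{"claw": claw, "travel": [x, y, z], "roll": roll}, ...]. A call has 1 to 5 rows; each row is the pose to reach, as a shift and turn from the pose commanded when the call began, along the tool's axes at that moment; what a row does not reach only later rows make up. A row lasts 1/10 s, in which the tool goes at most 50 mm and 8.59 degrees, less where a joint would pass 70% of its speed; a pose out of reach is approached as far as the arm can. A call with a gripper value outside its range is refused whole. The fingers move at their own pace and stop on an object; the grip force is fixed at half the most. Time passes only in rows, so rows that repeat a pose let the fingers close. It gives the time, the measured TCP pose, the force, the opening and the grip force at its end, in the units of the state.
- r.observe(): the state, without advancing time (a new reading comes with each control period).
- r.capture(name): name is "scene" or "side" or "wrist"; returns a dict with "frame" (480x640x3 uint8, red, green, blue), "fx", "fy", "cx", "cy" (pixels), "dist_coeffs" ([k1, k2, p1, p2, k3] as OpenCV has them; the pictures are not rectified), "camera_from_world" (4x4, takes a point from world to camera coordinates). Camera axes: x right, y down, z forward; pixel columns grow to the right and rows downward; lengths in m; the calibration is good to about 2 mm. A picture is of the moment at which its call begins. There is no depth.
- r.sign_off(): hands the job in; it is judged then, once.
The state is a dict: "time": time; "joints": joint angles; "joint_velocities": joint speeds; "joint_torque": joint torques, N m; "tcp_pos": TCP position; "eef_rot": TCP orientation; "ft_force": force on the tool from outside, world axes, zero at the start; "torque": the same for the moment, N m; "grip_width": opening from 0.0 (shut) to 1.0 (fully open); "gripper_force": force on a finger pad.
Only numpy, scipy, OpenCV 4.12 (cv2) and the standard library are available. Lean on these libraries where they do the work, as an engineer would, in place of code of your own. Each camera call takes 0.05 s, during which the arm holds its last target. There are 200 camera calls.

## Working session

There is one attempt and no reset: what is moved stays moved. The work goes in short steps, Python scripts to look and compute and a shell command to move; the robot and the scene stay as the last step left them, time stands still between calls to the robot, and variables do not carry over. Pictures are saved under pics/ and viewed, at most 10 in all, crops included, and the job is handed in when it is done.

```bash
mkdir -p pics; python3 - <<'E'
from rig import r
import cv2
for n in("scene","side"):
    c=r.capture(n); cv2.imwrite(f"pics/{n}0.png",c["frame"][:,:,::-1])
s=r.observe(); print(s["time"],s["tcp_pos"],s["eef_rot"],s["ft_force"])
E
```

```text
0.1 [0.26968634 0.53530344 0.2495345 ] [-2.92567773e-04  2.31279665e-01  9.72886932e-01 -8.05792375e-04] [ 0.15675081 -0.00403687  0.32294273]
```

View pics/scene0.png

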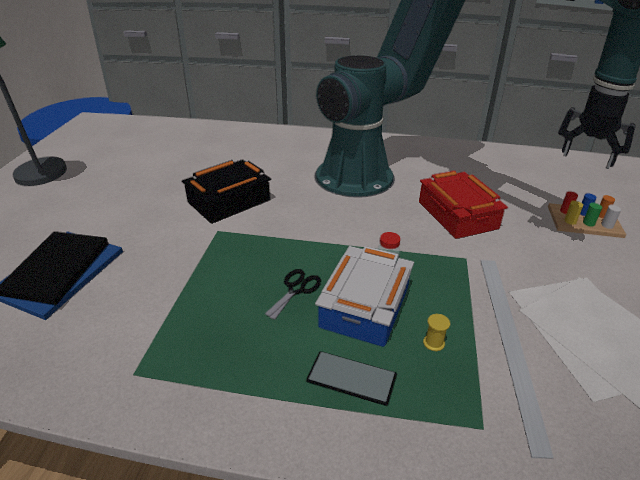

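View pics/side0.png

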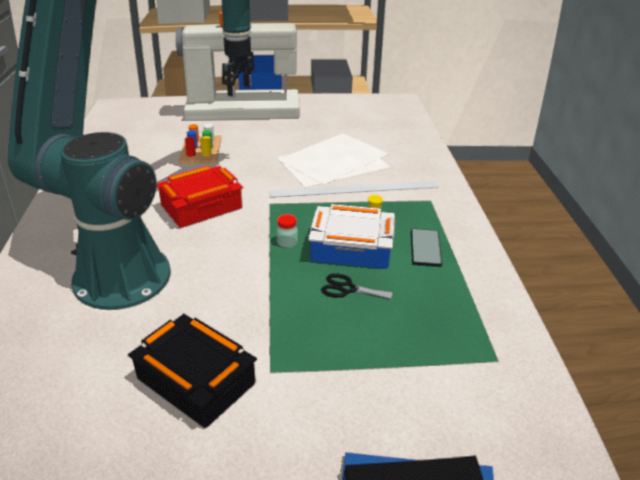

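The scene view shows the blue box near (365,293) and the side view near (353,235). I can see the jar, spool, phone and scissors around it. I'll make enlarged crops of both views next.

```bash
python3 - <<'E'
import cv2,numpy as np
a=cv2.imread("pics/scene0.png")[225:365,290:460]; b=cv2.imread("pics/side0.png")[190:280,290:410]
a=cv2.resize(a,None,fx=4,fy=4,interpolation=cv2.INTER_CUBIC); b=cv2.resize(b,None,fx=6,fy=6,interpolation=cv2.INTER_CUBIC)
cv2.imwrite("pics/a1.png",a);cv2.imwrite("pics/b1.png",b)
E
```

```text
(no output)
```

View pics/a1.png

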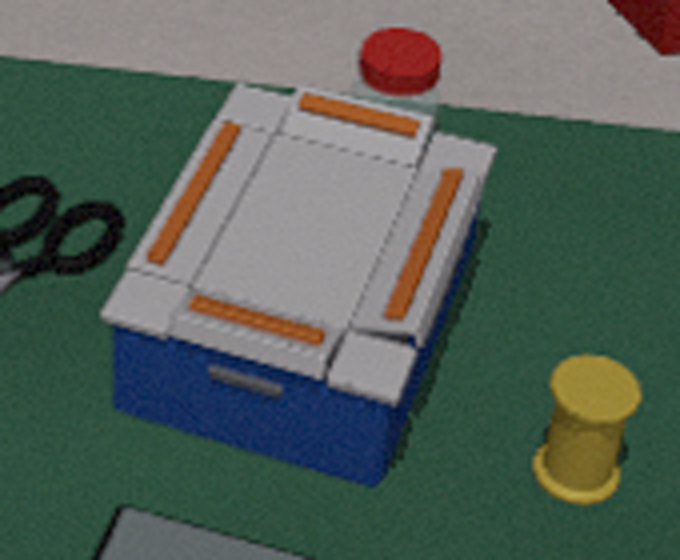

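View pics/b1.png

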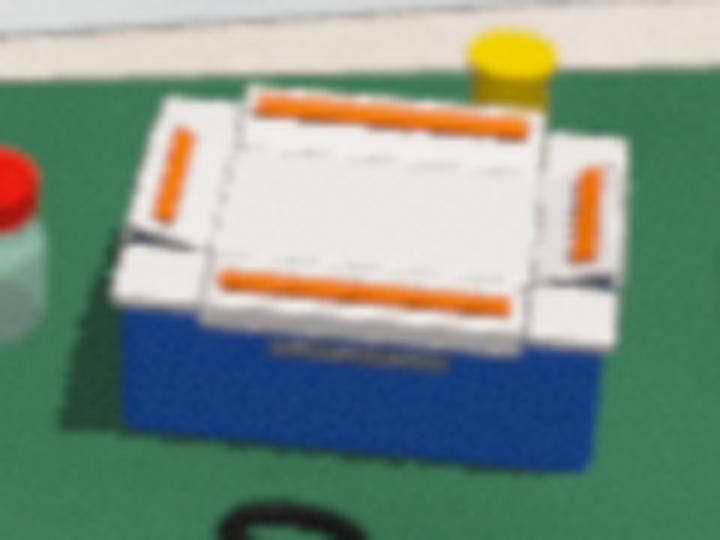

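```bash
cat >h.py <<'E'
import numpy as np,cv2
from scipy.optimize import least_squares
def proj(c,P):
    T=c["camera_from_world"];K=np.array([[c["fx"],0,c["cx"]],[0,c["fy"],c["cy"]],[0,0,1]])
    rv,_=cv2.Rodrigues(T[:3,:3].copy()); return cv2.projectPoints(np.array(P,float).reshape(-1,3),rv,T[:3,3].copy(),K,np.array(c["dist_coeffs"],float))[0].reshape(-1,2)
def tri(ca,ua,cb,ub):
    f=lambda p:np.r_[proj(ca,p)[0]-ua,proj(cb,p)[0]-ub]
    s=least_squares(f,[.6,0,.08]);return s.x,np.abs(s.fun).max()
E
python3 - <<'E'
from rig import r
from h import *
a=r.capture("scene");b=r.capture("side");print(r.nose_length)
A=lambda p:np.array(p)/4+[290,225];B=lambda p:np.array(p)/6+[290,190]
D={"near":[(301,101),(184,128),(418,129),(165,222)][0:0]+[((301,101),(165,222)),((418,129),(184,128))],
"left":[((455,170),(258,104)),((395,318),(527,130))],
"far":[((192,303),(580,260)),((322,337),(592,168))],
"right":[((232,124),(220,280)),((156,262),(508,306))],
"corners":[((393,402),(0,0))][0:0]}
M={}
for n,v in D.items():
    P=[]
    for p,q in v:
        x,e=tri(a,A(p),b,B(q));P.append(x);print(n,x.round(4),round(e,2))
    if P: M[n]=np.mean(P,0);d=P[1]-P[0];print("  mid",M[n].round(4),"len",np.linalg.norm(d).round(4),"ang",np.degrees(np.arctan2(d[1],d[0])).round(1))
for n,p,q in [("jarcap",(400,50),(0,172)),("spooltop",(595,385),(512,52))]: print(n,tri(a,A(p),b,B(q)))
print(np.linalg.norm(M["far"]-M["near"]),np.linalg.norm(M["left"]-M["right"]),(M["far"]+M["near"])/2,(M["left"]+M["right"])/2)
s=r.observe();from scipy.spatial.transform import Rotation as R
q=s["eef_rot"];Rm=R.from_quat(np.r_[q[1:],q[0]]).as_matrix();print(Rm.round(3),s["tcp_pos"],s["grip_width"])
for n in M: print(n,"travel",(Rm.T@(M[n]+[0,0,.04]-s["tcp_pos"])).round(4))
E
```

```text
0.019
near [0.4681 0.0732 0.0783] 0.8
near [0.4813 0.1369 0.08  ] 0.22
  mid [0.4747 0.1051 0.0792] len 0.0651 ang 78.3
left [0.513  0.1568 0.0799] 0.71
left [0.624  0.1334 0.0782] 0.29
  mid [0.5685 0.1451 0.0791] len 0.1135 ang -11.9
far [0.6305 0.0384 0.078 ] 0.26
far [0.6453 0.1007 0.0807] 0.44
  mid [0.6379 0.0695 0.0794] len 0.0641 ang 76.6
right [0.4876 0.0388 0.0733] 0.66
right [0.599  0.0164 0.0722] 0.21
  mid [0.5433 0.0276 0.0728] len 0.1136 ang -11.4
jarcap (array([0.40364156, 0.12283477, 0.07184305]), np.float64(1.0074598885059345))
spooltop (array([0.63302665, 0.22873597, 0.05892776]), np.float64(0.6331882631980363))
0.16704493414564808 0.12032893131082316 [0.55629408 0.08729163 0.07926672] [0.55588442 0.08634629 0.07590462]
[[-0.893  0.45  -0.001]
 [ 0.45   0.893 -0.001]
 [ 0.    -0.001 -1.   ]] [0.26980814 0.53542839 0.24974696] 0.9954666431738803
near travel [-0.3766 -0.292   0.1309]
left travel [-0.4424 -0.214   0.1309]
far travel [-0.5384 -0.2502  0.1306]
right travel [-0.4728 -0.3303  0.1373]
```

The triangulated rib lengths (65 and 114 mm) and separations match the given sizes. The right rib sits about 6 mm lower than the others, so it looks shut already, and far, left and near look up. Heights read about 4 mm low. I'll go to the left rib first.

```bash
python3 -m creep '[{"claw":0,"travel":[-0.05,-0.024,0],"roll":-0.1},{"claw":0,"travel":[-0.1,-0.048,0.01],"roll":-0.2},{"claw":0,"travel":[-0.145,-0.07,0.02],"roll":-0.256},{"claw":0,"travel":[-0.19,-0.092,0.03],"roll":-0.256},{"claw":0,"travel":[-0.235,-0.114,0.04],"roll":-0.256}]'; cat >w.py <<'E'
from rig import r
import numpy as np
from scipy.spatial.transform import Rotation as R
s=r.observe();q=s["eef_rot"];Rm=R.from_quat(np.r_[q[1:],q[0]]).as_matrix()
print(s["time"],s["tcp_pos"].round(4),Rm[:,0].round(3),s["ft_force"].round(2),s["grip_width"])
for n,p in dict(left=(.5685,.1451,.15),near=(.4747,.1051,.15),far=(.6379,.0695,.15),right=(.5433,.0276,.15)).items(): print(n,(Rm.T@(np.array(p)-s["tcp_pos"])).round(4))
E
python3 w.py
```

```text
time: 0.7
tcp_pos: [0.4205, 0.3383, 0.2129]
eef_rot: [0.0, 0.105, 0.994, 0.0]
ft_force: [0.6, 0.4, -0.7]
grip_width: 0.14
gripper_force: 0.0
0.7 [0.4205 0.3383 0.2129] [-0.978  0.209 -0.   ] [ 0.64  0.37 -0.7 ] 0.13980333390769095
left [-0.1851 -0.1581  0.0629]
near [-0.1017 -0.2168  0.0629]
far [-0.2687 -0.2175  0.0629]
right [-0.185  -0.2783  0.0629]
```

```bash
python3 -m creep '[{"claw":0,"travel":[-0.037,-0.03,0.012],"roll":0},{"claw":0,"travel":[-0.074,-0.06,0.024],"roll":0},{"claw":0,"travel":[-0.11,-0.09,0.036],"roll":0},{"claw":0,"travel":[-0.147,-0.12,0.048],"roll":0},{"claw":0,"travel":[-0.178,-0.148,0.06],"roll":0}]' >/dev/null; python3 -m creep '[{"claw":0,"travel":[0,0,0],"roll":0},{"claw":0,"travel":[0,0,0],"roll":0}]';python3 w.py
```

```text
time: 1.4
tcp_pos: [0.5627, 0.1571, 0.1526]
eef_rot: [-0.001, 0.106, 0.994, -0.0]
ft_force: [-0.3, -0.1, -0.4]
grip_width: 0.0
gripper_force: 0.0
1.4 [0.5627 0.1571 0.1526] [-0.977  0.212  0.002] [-0.29 -0.09 -0.42] 0.00025755630945186977
left [-0.0082 -0.0105  0.0026]
near [ 0.075  -0.0694  0.0027]
far [-0.092  -0.0697  0.0024]
right [-0.0084 -0.1306  0.0026]
```

```bash
python3 -m creep '[{"claw":0,"travel":[-0.008,-0.0105,0],"roll":0},{"claw":0,"travel":[-0.008,-0.0105,0.02],"roll":0},{"claw":0,"travel":[-0.008,-0.0105,0.038],"roll":0},{"claw":0,"travel":[-0.008,-0.0105,0.038],"roll":0}]';python3 w.py; python3 - <<'E'
from rig import r
import cv2,numpy as np
f=[r.capture(n)["frame"][:,:,::-1] for n in("scene","side")]
a=cv2.resize(f[0][200:350,300:450],(600,600));b=cv2.resize(f[1][170:280,290:400],(600,600))
cv2.imwrite("pics/c2.png",cv2.resize(np.hstack([a,b]),(800,400)))
E
```

```text
time: 1.8
tcp_pos: [0.5663, 0.1464, 0.1137]
eef_rot: [-0.002, 0.104, 0.995, -0.001]
ft_force: [-0.2, -0.1, -0.2]
grip_width: 0.0
gripper_force: 0.0
1.8 [0.5663 0.1464 0.1137] [-0.978  0.208  0.004] [-0.24 -0.08 -0.21] 0.0004349808359910955
left [-0.0023 -0.0008 -0.0363]
near [ 0.0812 -0.0594 -0.0359]
far [-0.0859 -0.0604 -0.0365]
right [-0.002  -0.121  -0.0361]
```

View pics/c2.png

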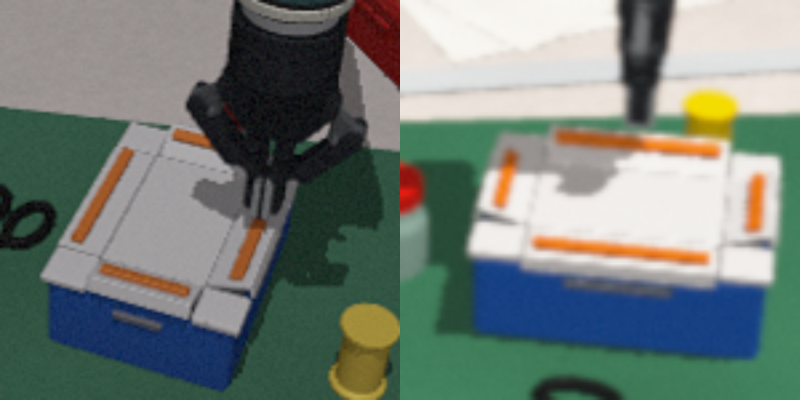

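The tips (scene panel 262,213; side panel 640,122) stand over the middle of the left rib with a small gap. I'll press down in small steps.

```bash
for i in 1; do python3 -m creep '[{"claw":0,"travel":[-0.002,0,0.003],"roll":0},{"claw":0,"travel":[-0.002,0,0.006],"roll":0},{"claw":0,"travel":[-0.002,0,0.009],"roll":0},{"claw":0,"travel":[-0.002,0,0.012],"roll":0},{"claw":0,"travel":[-0.002,0,0.014],"roll":0}]'; python3 -m creep '[{"claw":0,"travel":[0,0,0.0015],"roll":0},{"claw":0,"travel":[0,0,0.003],"roll":0}]'; done
```

```text
time: 2.4
tcp_pos: [0.5708, 0.1462, 0.102]
eef_rot: [0.0, 0.105, 0.994, 0.001]
ft_force: [-2.4, 3.5, 9.5]
grip_width: -0.002
gripper_force: 5.0
time: 2.6
tcp_pos: [0.5711, 0.1465, 0.0989]
eef_rot: [0.001, 0.105, 0.994, 0.001]
ft_force: [-0.3, 0.6, 2.3]
grip_width: -0.001
gripper_force: 0.8
```

```bash
python3 -m creep '[{"claw":0,"travel":[0,0,0.001],"roll":0},{"claw":0,"travel":[0,0,0.002],"roll":0},{"claw":0,"travel":[0,0,0.003],"roll":0},{"claw":0,"travel":[0,0,0.003],"roll":0}]'
```

```text
time: 3.0
tcp_pos: [0.5702, 0.1454, 0.096]
eef_rot: [-0.0, 0.105, 0.994, -0.0]
ft_force: [-3.0, 0.8, 9.9]
grip_width: -0.002
gripper_force: 5.1
```

Force peaked, dropped, then rose again at TCP z = 0.096, the stop. The left section has snapped shut. Next is the near rib.

```bash
python3 -m creep '[{"claw":0,"travel":[0,0,-0.02],"roll":0},{"claw":0,"travel":[0.03,-0.02,-0.025],"roll":0},{"claw":0,"travel":[0.06,-0.04,-0.025],"roll":0},{"claw":0,"travel":[0.085,-0.059,-0.02],"roll":0},{"claw":0,"travel":[0.085,-0.059,-0.018],"roll":0}]' >/dev/null;python3 -m creep '[{"claw":0,"travel":[0,0,0],"roll":0}]' >/dev/null; python3 w.py
```

```text
3.6 [0.4743 0.1053 0.113 ] [-0.978  0.21   0.001] [0.62 0.05 0.31] 5.117530565677448e-05
left [-0.0838  0.0587 -0.0371]
near [-0.0005 -0.0001 -0.037 ]
far [-0.1675 -0.0007 -0.0372]
right [-0.0838 -0.0615 -0.0371]
```

```bash
python3 -m creep '[{"claw":0,"travel":[0,0,0.003],"roll":0},{"claw":0,"travel":[0,0,0.006],"roll":0},{"claw":0,"travel":[0,0,0.009],"roll":0},{"claw":0,"travel":[0,0,0.011],"roll":0},{"claw":0,"travel":[0,0,0.0125],"roll":0}]'; python3 -m creep '[{"claw":0,"travel":[0,0,0.0015],"roll":0},{"claw":0,"travel":[0,0,0.003],"roll":0}]';python3 -m creep '[{"claw":0,"travel":[0,0,0.001],"roll":0},{"claw":0,"travel":[0,0,0.002],"roll":0},{"claw":0,"travel":[0,0,0.002],"roll":0}]'
```

```text
time: 4.1
tcp_pos: [0.4746, 0.1061, 0.1008]
eef_rot: [-0.001, 0.105, 0.994, 0.0]
ft_force: [-4.1, 2.0, 7.8]
grip_width: 0.001
gripper_force: 3.8
time: 4.3
tcp_pos: [0.475, 0.1058, 0.0975]
eef_rot: [-0.0, 0.105, 0.994, -0.0]
ft_force: [-0.1, -0.1, -0.2]
grip_width: -0.001
gripper_force: 0.0
time: 4.6
tcp_pos: [0.4752, 0.1057, 0.096]
eef_rot: [0.0, 0.105, 0.994, -0.0]
ft_force: [-0.4, 0.6, 4.8]
grip_width: -0.002
gripper_force: 2.4
```

Near has snapped shut as well. Next is the far rib.

```bash
python3 -m creep '[{"claw":0,"travel":[0,0,-0.02],"roll":0},{"claw":0,"travel":[-0.04,0,-0.025],"roll":0},{"claw":0,"travel":[-0.085,0,-0.025],"roll":0},{"claw":0,"travel":[-0.13,0,-0.025],"roll":0},{"claw":0,"travel":[-0.167,-0.001,-0.02],"roll":0}]' >/dev/null;python3 -m creep '[{"claw":0,"travel":[0,0,0],"roll":0},{"claw":0,"travel":[0,0,0],"roll":0}]' >/dev/null; python3 w.py
```

```text
5.3 [0.6381 0.0694 0.1149] [-0.978  0.21   0.001] [-0.65  0.89 -0.25] -0.0022396968965688042
left [ 0.084   0.0594 -0.035 ]
near [ 0.1673  0.0006 -0.0349]
far [ 0.0002  0.0001 -0.0351]
right [ 0.0839 -0.0608 -0.035 ]
```

```bash
python3 -m creep '[{"claw":0,"travel":[0,0,0.004],"roll":0},{"claw":0,"travel":[0,0,0.008],"roll":0},{"claw":0,"travel":[0,0,0.011],"roll":0},{"claw":0,"travel":[0,0,0.013],"roll":0},{"claw":0,"travel":[0,0,0.0145],"roll":0}]'; python3 -m creep '[{"claw":0,"travel":[0,0,0.0015],"roll":0},{"claw":0,"travel":[0,0,0.003],"roll":0}]';python3 -m creep '[{"claw":0,"travel":[0,0,0.001],"roll":0},{"claw":0,"travel":[0,0,0.002],"roll":0},{"claw":0,"travel":[0,0,0.002],"roll":0}]'
```

```text
time: 5.8
tcp_pos: [0.6376, 0.07, 0.102]
eef_rot: [0.0, 0.105, 0.994, -0.0]
ft_force: [-1.2, -0.3, 7.1]
grip_width: 0.002
gripper_force: 3.6
time: 6.0
tcp_pos: [0.6388, 0.0697, 0.0991]
eef_rot: [0.001, 0.105, 0.994, -0.0]
ft_force: [0.9, -0.8, 2.4]
grip_width: 0.001
gripper_force: 1.0
time: 6.3
tcp_pos: [0.6375, 0.0699, 0.0961]
eef_rot: [-0.001, 0.105, 0.994, -0.0]
ft_force: [-0.9, 0.8, 2.3]
grip_width: -0.002
gripper_force: 1.2
```

```bash
python3 -m creep '[{"claw":0,"travel":[0,0,0.0008],"roll":0},{"claw":0,"travel":[0,0,0.0008],"roll":0}]'; python3 -m creep '[{"claw":0,"travel":[0,0,-0.02],"roll":0},{"claw":0,"travel":[0.03,-0.02,-0.025],"roll":0},{"claw":0,"travel":[0.06,-0.04,-0.025],"roll":0},{"claw":0,"travel":[0.084,-0.061,-0.02],"roll":0},{"claw":0,"travel":[0.084,-0.061,-0.018],"roll":0}]' >/dev/null;python3 -m creep '[{"claw":0,"travel":[0,0,0.002],"roll":0},{"claw":0,"travel":[0,0,0.004],"roll":0}]' >/dev/null; python3 w.py
```

```text
time: 6.5
tcp_pos: [0.6375, 0.0699, 0.096]
eef_rot: [-0.0, 0.105, 0.994, -0.0]
ft_force: [-2.3, 0.1, 8.2]
grip_width: -0.001
gripper_force: 3.9
7.2 [0.5445 0.0278 0.1095] [-0.978  0.209 -0.002] [-0.04  0.53  0.56] -0.0016700456812470247
left [ 0.001   0.1197 -0.0405]
near [ 0.0844  0.061  -0.0407]
far [-0.0827  0.0603 -0.0404]
right [ 0.0011 -0.0005 -0.0405]
```

The tool is now over the right rib. I'll press lightly to confirm it is shut.

```bash
python3 -m creep '[{"claw":0,"travel":[0,0,0.003],"roll":0},{"claw":0,"travel":[0,0,0.006],"roll":0},{"claw":0,"travel":[0,0,0.009],"roll":0},{"claw":0,"travel":[0,0,0.011],"roll":0},{"claw":0,"travel":[0,0,0.011],"roll":0}]'; python3 -m creep '[{"claw":0,"travel":[0,0,0.0015],"roll":0},{"claw":0,"travel":[0,0,0.003],"roll":0},{"claw":0,"travel":[0,0,0.003],"roll":0}]'; python3 -m creep '[{"claw":0,"travel":[0,0,-0.04],"roll":0},{"claw":0,"travel":[0,0.0,-0.08],"roll":0},{"claw":0,"travel":[0.03,0,-0.12],"roll":0},{"claw":0,"travel":[0.06,0,-0.16],"roll":0},{"claw":0,"travel":[0.09,0,-0.18],"roll":0}]'; python3 - <<'E'
from rig import r
import cv2,numpy as np
f=[r.capture(n)["frame"][:,:,::-1] for n in("scene","side")]
cv2.imwrite("pics/d3.png",np.hstack([cv2.resize(f[0][225:365,300:440],(400,400),interpolation=2),cv2.resize(f[1][190:290,300:400],(400,400),interpolation=2)]))
E
```

```text
time: 7.7
tcp_pos: [0.5429, 0.0278, 0.098]
eef_rot: [-0.0, 0.105, 0.994, -0.0]
ft_force: [-0.1, 1.3, -0.6]
grip_width: -0.001
gripper_force: 0.0
time: 8.0
tcp_pos: [0.5433, 0.0277, 0.0961]
eef_rot: [0.0, 0.105, 0.994, -0.0]
ft_force: [-2.1, -0.8, 5.6]
grip_width: -0.002
gripper_force: 2.7
time: 8.5
tcp_pos: [0.4556, 0.0466, 0.2787]
eef_rot: [0.002, 0.105, 0.994, 0.0]
ft_force: [0.5, 0.4, 0.8]
grip_width: -0.002
gripper_force: 0.0
```

View pics/d3.png

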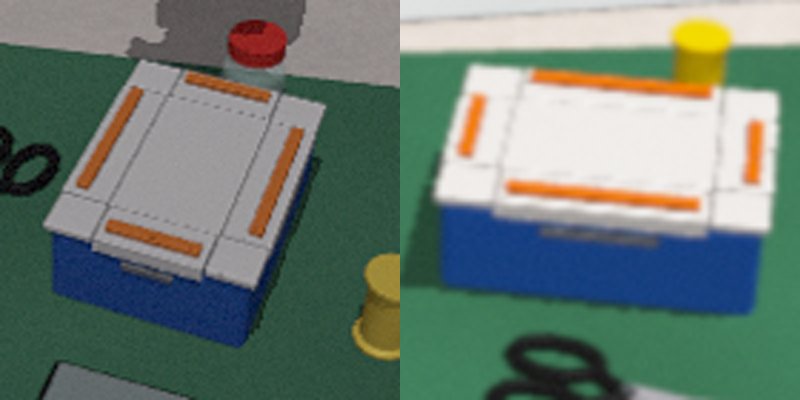

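All four sections lie flush with the corner pieces: ribs at scene panel (110,138), (275,182), (153,238) and (227,87). The box and its neighbours haven't moved, and the arm is clear.

```bash
python3 -m creep '[{"claw":0,"travel":[0,0,0],"roll":0},{"claw":0,"travel":[0,0,0],"roll":0}]' >/dev/null; python3 -c "
from rig import r
print(r.sign_off())"
```

```text
the job is handed in; nothing more can be done
None
```

I handed the job in with all four rim sections of the blue box pressed flat in the last pictures. I snapped the left, near and far sections shut; the right one was already shut. The box and the things around it show no visible movement, and the sign-off gave no verdict.

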